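# Load a sample vial into the photometer and hold it at the click stop

### The job

Stand the sample vial upright in the round well of the photometer's carriage, pushed right down to the bottom while the carriage is at its home end, and let go of it. Then take the carriage's knob and slide the carriage towards the reading head until its ball clicks into the notch there, and finish while still holding the knob with the ball in the notch: a return spring would pull the carriage back if you let go. Leave the bottle, the beaker and the pipette-tip box where they are.

Things in the scene. Friction and masses are not known exactly. Their poses are not given: they have to be found in the camera images.
- vial_centre (a point): the loose sample vial, an upright greenish glass tube with a black cap: diameter 24 mm (cap 23 mm), 80 mm tall (cap is the top 14 mm), about 60 g, standing on the bench. Point on its axis, 40 mm above its bottom; z along the axis. Only its lowest 26 mm go into the well: grip the upper half, fingertips at least 30 mm above its bottom
- well_floor (a point): middle of the floor of the carriage's vial well, 37 mm above the bench. Well 26 mm deep, 25.5 mm wide, 2 mm chamfer, in a black block 46 x 46 mm whose top is the well's mouth. A seated vial's centre is 40 mm above this point. +y points along the rails in the sliding direction, from home to the reading head; x across the rails; z up
- knob_centre (a point): centre of the carriage's grip knob: upright black cylinder, diameter 22 mm, 38 mm tall, this centre 80 mm above the bench, on a thin stem, 80 mm behind the well (to its -y) and part of the carriage. Grip from above, best with the fingers closing across the rails (along x); a firm grip, 40 N, does not slip
- carriage (a joint): slide of the carriage from home: 0 at home (start), 0.135 m far stop, notch at 0.07 to 0.105. Return spring 5 N at home plus 20 N per m; friction 0.4 N. Push rises 2 to 4 N at the first ridge (from 11 mm before the notch), drops below the spring's pull past its top, returns to it in the notch; then a like second ridge. The spring beats the notch: it does not stay by itself
- notch (a point): notch of the reading head: two white blocks 24 x 40 mm, tops 95 mm above the bench, 65 mm gap between, through which the carriage passes. Point midway between them. Carriage is in the notch when the well is level with this point along the rails. Two ridges on one block, 5.5 mm before and after, press the carriage's spring ball and make the notch. Same axes as well_floor
- bottle: bystander: glass bottle with a cap, 68 mm diameter, 150 mm tall; origin at the centre of its underside
- beaker: bystander: open glass beaker, 70 mm diameter, 85 mm tall; origin at the centre of its underside
- tip_box: bystander: grey box of pipette tips, 85 x 120 x 54 mm; origin at the centre of its underside
- vial: the same vial; origin at the centre of its underside
- photometer: the photometer's fixed base plate, 90 mm across by 310 mm along the rails, 12 mm thick, with two steel rods; y along the rails towards the reading head; origin on the bench
Mind the look-alikes: they are no part of the job. Of the things like the vial, leave any that is blue; of the rest the smaller one is meant.

How it is judged:
On the way, in this order (a step that is already met when the one before it is completed fails the run):
1. the vial stands on the floor of the well (within 3 mm), upright, let go, with the carriage still at its home end (within 20 mm) (z of vial_centre in the frame of well_floor below 0.043 m and horizontal distance between vial_centre and well_floor below 0.004 m and angle between vial_centre's own z axis and vertical below 0.09 rad and contact force between the fingers and vial below 0.1 N and value of joint carriage below 0.02 m), for 0.2 s.
2. the carriage's ball is in the notch (within 3 mm along the rails), held by the fingers (y of notch in the frame of well_floor between -0.003 and 0.003 m and contact force between the fingers and carriage above 1 N), for 0.3 s.
At the end, for the whole second after the job is handed in: The fingers hold the carriage (more than 1 N) at rest with its well within 3 mm of the notch along the rails, against the return spring; the vial stands in the well within 3 mm of its floor, upright within 5 degrees, not touched by the fingers (all of step 2 and velocity of joint carriage between -0.01 and 0.01 m/s and z of vial_centre in the frame of well_floor below 0.043 m and horizontal distance between vial_centre and well_floor below 0.004 m and angle between vial_centre's own z axis and vertical below 0.09 rad and contact force between the fingers and vial below 0.1 N); the arm keeps its last pose, push and grip.
It fails at once if a bystander (bottle, beaker or tip box) is pushed more than 30 mm or tipped over (distance of any of bottle, beaker, tip_box from where it was at the start of the episode above 0.03 m or angle between any of bottle, beaker, tip_box's own z axis and vertical above 0.5 rad).
It also fails if it takes over 66 s, if anything falls off the work surface, if the arm or the gripper's body presses on something with over 40 N, if the wrist force passes 120 N, or if a joint passes its speed limit or range.

### The arm

A 7-joint arm with a two-finger parallel gripper is mounted at the origin on the work surface. World frame = base frame: x ahead of the robot, y to its left, z up, the work surface at z = 0. Lengths are in m, angles in rad, forces in N, time in s.
With the tool pointing down it reaches from about 0.425 to 0.95 m from the base axis. Payload 4.7 kg.
Tool frame: the origin (TCP) lies on the centre line of the jaws, within the pads' length; the fingertips stand robot.nose_length ahead of it and the grasp point (between the pads) lies 8 mm behind it (robot.nose_length is the distance from the TCP to the fingertips, in m); z points along the fingers, x is the direction in which the jaws open and shut, and the axes are right-handed (so a half turn about z gives the same grasp; the last joint's range is limited). The gripper opens to 85 mm and grips with 20 to 120 N. Pads are 22 mm wide; open, the fingers measure 114 mm over their backs; the gripper's body (76 mm by 85 mm) begins 54 mm behind the grasp point. The pads swing forward as they close: fully open they stand 13 mm farther back than shut.
Start: joints at [-1.149, 0.469, -0.049, 1.532, 0.024, 1.141, -0.082], TCP at [0.294, 0.608, 0.242] pointing down, gripper open.
Joint ranges: [-2.59, 2.59], [-0.33, 1.99], [-1.39, 1.29], [0.1, 2.45], [-1.04, 4.18], [0.21, 1.99], [-2.66, 2.66]. Speed limits (rad/s): [2.57, 2.57, 3.14, 3.14, 3.14, 3.14, 3.14].

### API

Orientations are given as [roll, pitch, yaw] about the fixed x, y, z axes, in that order (R = Rz(yaw) Ry(pitch) Rx(roll)).
In Python, from plant import robot gives the robot as it stands. Calls block until the motion is done:
- robot.goto(position, orientation): joint-space move of the TCP to a pose.
- robot.move_straight(position, vel=0.15, attitude=None, contact_N=None): straight line of the TCP; attitude=None keeps the orientation; vel is the mean speed in m/s. With contact_N (N) it stops when the force on the tool has changed by that much, and returns True; else False.
- robot.move_joints(angles): joint-space move.
- robot.grip(opening, strength=None): opening from 0.0 (shut) to 1.0 (fully open); strength is the grip in N (None keeps the last); returns when the fingers have stopped.
- robot.sleep(seconds).
- robot.inverse_kinematics(position, orientation): joint angles nearest the present ones, or None.
- robot.sense(): the state.
- robot.grab_frame(name): name is "scene" or "top"; returns a dict with "image" (384x512x3 uint8, red, green, blue), "range_z" (384x512 float32, m along the optical axis (not along the pixel's ray), 0 where there is no reading), "fx", "fy", "cx", "cy" (pixels), "dist_coeffs" ([k1, k2, p1, p2, k3] as OpenCV has them; the pictures are not rectified), "R" (3x3) and "t" (3): a world point X has camera coordinates R X + t. Camera axes: x right, y down, z forward; pixel columns grow to the right and rows downward; lengths in m; the calibration is good to about 2 mm. A picture is of the moment at which its call begins.
A pose or a line that the arm cannot do raises robot.IKError and nothing moves.
- robot.close_job(): hands the job in, once; it reports no verdict.
The state is a dict: "t": time; "joint_pos": joint angles; "joint_velocities": joint speeds; "effort": joint torques, N m; "tcp_pos": TCP position; "tcp_rot": TCP orientation; "wrist_force": force on the tool from outside, world axes, zero at the start; "torque": the same for the moment, N m; "opening": opening from 0.0 (shut) to 1.0 (fully open).
Only numpy, scipy, OpenCV 4.12 (cv2) and the standard library are available. Lean on these libraries where they do the work, as an engineer would, in place of code of your own. Each camera call takes 0.05 s, during which the arm holds its last target.

## Working session

There is one attempt and no reset: what is moved stays moved. The work goes in short steps, each a Python script; the robot and the scene stay as the last script left them, time stands still between calls to the robot, and variables do not carry over. Pictures are saved under pics/ and viewed, and the job is handed in when it is done.

```bash
mkdir -p pics; ls
python3 - <<'E'
from plant import robot
import cv2,numpy as np
s=robot.sense();print(s, robot.nose_length)
for n in("scene","top"):
    f=robot.grab_frame(n); np.save(f"pics/{n}0.npy",f,allow_pickle=True)
    cv2.imwrite(f"pics/{n}0.png",f["image"][:,:,::-1])
    print(n,f["fx"],f["fy"],f["cx"],f["cy"],f["dist_coeffs"],f["R"],f["t"])
E
```

```text
pics
{'t': 0.0, 'joint_pos': array([-1.1489462 ,  0.46942209, -0.04858878,  1.53367692,  0.02408461,
        1.14100099, -0.08228277]), 'joint_velocities': array([-5.49300634e-04,  4.78585946e-04, -1.85201630e-04, -5.40914326e-04,
        1.26836897e-05,  8.51110058e-04,  8.67485277e-04]), 'effort': array([ 2.46705849e-04, -5.10314763e+01, -4.61479928e-02, -2.37711078e+01,
        1.08582588e-02,  7.59507384e-03,  3.14634590e-06]), 'tcp_pos': array([0.29380426, 0.60708595, 0.24128162]), 'tcp_rot': array([3.14153334e+00, 1.92147794e-03, 1.12008270e+00]), 'wrist_force': array([ 0.08035093, -0.15236688, -0.52517572]), 'torque': array([-0.02075824,  0.01925866, -0.03211222]), 'opening': 1.0019953894840254} 0.011
scene 369.09080383246584 369.09080383246584 251.97082048540477 187.98449953581817 [-0.11073347  0.          0.          0.          0.        ] [[ 0.84515445  0.53428192 -0.01602473]
 [ 0.39729998 -0.64796026 -0.64984631]
 [-0.35758452  0.54285387 -0.75989669]] [-0.49707095 -0.1469067   1.14282503]
top 466.20857420713423 466.20857420713423 255.60837632077897 187.24223078044503 [0.04446753 0.         0.         0.         0.        ] [[ 0.07966854 -0.99681796  0.00262097]
 [-0.97038383 -0.07815685 -0.22857544]
 [ 0.22805295  0.01566693 -0.97352268]] [0.00921594 0.55316662 1.08004276]
```

View pics/scene0.png

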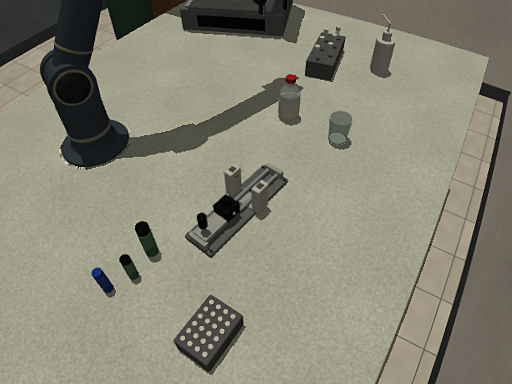

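View pics/top0.png

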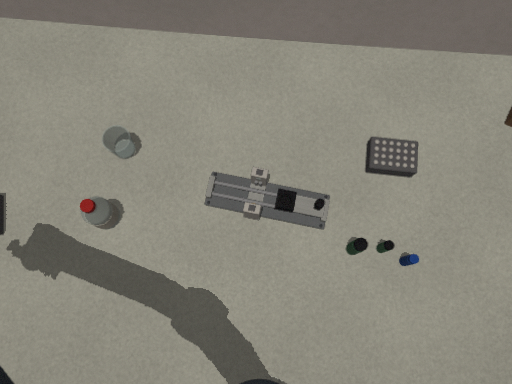

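The small green vial is at about (129,267) in scene and (386,246) in top. The big green decoy is at (146,238) and the blue one at (103,280). The photometer's well block is at (286,200) in top and its knob at (319,204). Next I'll zoom in and measure.

```bash
cat > h.py <<'E'
import numpy as np,cv2
def K(f): return np.array([[f["fx"],0,f["cx"]],[0,f["fy"],f["cy"]],[0,0,1]])
def ray(f,uv):
    p=cv2.undistortPoints(np.array([[uv]],float),K(f),np.array(f["dist_coeffs"]))[0,0]
    R=np.array(f["R"]);t=np.array(f["t"])
    return -R.T@t, R.T@np.array([p[0],p[1],1.])
def onz(f,uv,z):
    c,d=ray(f,uv); return c+d*(z-c[2])/d[2]
def tri(f1,a,f2,b):
    c1,d1=ray(f1,a);c2,d2=ray(f2,b);d1/=np.linalg.norm(d1);d2/=np.linalg.norm(d2)
    s=np.linalg.lstsq(np.c_[d1,-d2],c2-c1,rcond=None)[0]
    p,q=c1+s[0]*d1,c2+s[1]*d2
    return (p+q)/2,np.linalg.norm(p-q)
def proj(f,X):
    return cv2.projectPoints(np.array([X],float),cv2.Rodrigues(np.array(f["R"]))[0],np.array(f["t"]),K(f),np.array(f["dist_coeffs"]))[0][0,0]
def load(n): return np.load(f"pics/{n}.npy",allow_pickle=True).item()
E
python3 - <<'E'
from h import *
for n,(x0,y0,x1,y1) in {"scene":(85,150,295,307),"top":(195,155,435,275)}.items():
    f=load(n+"0"); c=f["image"][y0:y1,x0:x1,::-1]
    s=min(800/(x1-x0),600/(y1-y0)); print(n,s)
    cv2.imwrite(f"pics/{n}_z.png",cv2.resize(c,None,fx=s,fy=s,interpolation=cv2.INTER_CUBIC))
E
```

```text
scene 3.8095238095238093
top 3.3333333333333335
```

View pics/scene_z.png

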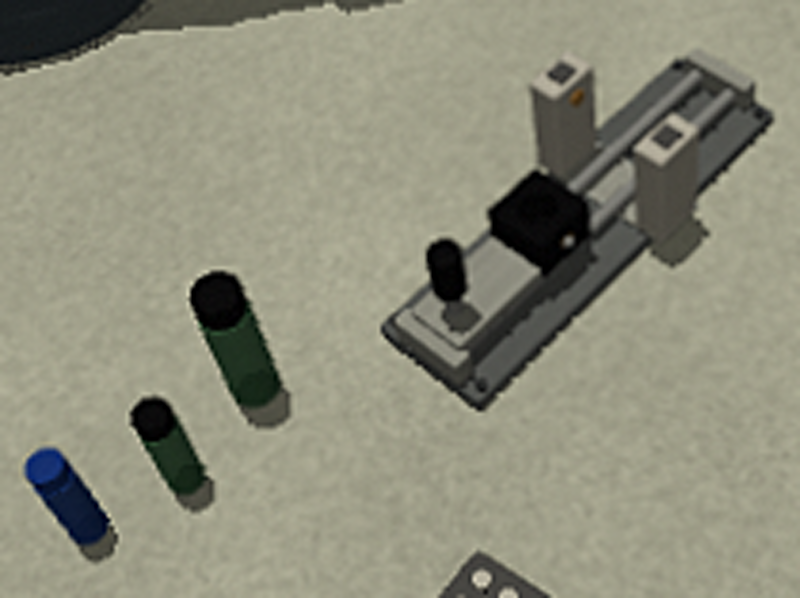

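View pics/top_z.png

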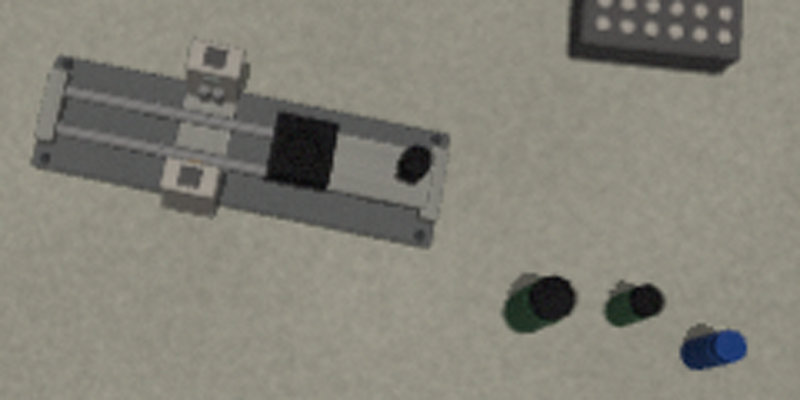

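```bash
cat >> h.py <<'E'
def cloud(f):
    h,w=f["range_z"].shape; u,v=np.meshgrid(np.arange(w),np.arange(h))
    p=cv2.undistortPoints(np.stack([u,v],-1).reshape(-1,1,2).astype(float),K(f),np.array(f["dist_coeffs"])).reshape(h,w,2)
    P=np.dstack([p,np.ones((h,w))])*f["range_z"][...,None]
    return (P-np.array(f["t"]))@np.array(f["R"])
E
python3 - <<'E'
from h import *
F={n:load(n+"0") for n in("scene","top")}
for n,f in F.items():
    X=cloud(f); im=f["image"].astype(int); print(n,"cam",ray(f,(0,0))[0])
    boxes={"scene":{"vial":(117,250,143,285),"big":(132,215,162,262),"block":(210,188,242,225),"knob":(194,208,210,231),"tow1":(222,163,243,185),"tow2":(250,177,271,200)},
     "top":{"vial":(374,236,397,256),"big":(344,235,371,257),"block":(272,186,300,215),"knob":(312,197,327,212),"tow1":(250,165,271,184),"tow2":(243,200,264,217)}}[n]
    for k,(a,b,c,d) in boxes.items():
        x=X[b:d,a:c];m=im[b:d,a:c]; hz={"vial":.08,"big":.1,"block":.063,"knob":.099}.get(k,.095)
        val=m.max(2)
        z=x[...,2]
        if k!="big" : sel=abs(z-hz)<.005
        else: sel=z>z.max()-.006
        if k in("vial","block","knob"): sel&=val<50
        P=x[sel]; vv,uu=np.nonzero(sel)
        if len(P): print(k,len(P),"zmax",np.percentile(z,99.5).round(4),"mean",P.mean(0).round(4),"uv",(uu.mean()+a).round(1),(vv.mean()+b).round(1), "onz",onz(f,(uu.mean()+a,vv.mean()+b),hz).round(4), "std",P.std(0).round(4))
        else: print(k,"none",z.max(),val.min())
    if n=="top": print("bench z",X[300,300],X[60,300])
E
```

```text
scene cam [ 0.88712428 -0.45000068  0.76499676]
vial 73 zmax 0.083 mean [ 0.4376 -0.2724  0.0795] uv 124.3 258.7 onz [ 0.4379 -0.2725  0.08  ] std [0.0059 0.0052 0.0014]
big 5 zmax 0.1083 mean [ 0.8871 -0.45    0.765 ] uv 147.4 245.4 onz [ 0.4704 -0.2269  0.1   ] std [0. 0. 0.]
block 229 zmax 0.1265 mean [ 0.5306 -0.025   0.0625] uv 225.9 204.4 onz [ 0.531  -0.0255  0.063 ] std [0.0142 0.0146 0.0016]
knob 55 zmax 0.2107 mean [ 0.521  -0.1043  0.0984] uv 201.1 216.4 onz [ 0.5213 -0.1046  0.099 ] std [0.0054 0.005  0.0014]
tow1 110 zmax 0.0978 mean [0.4958 0.0533 0.0944] uv 231.5 169.7 onz [0.4962 0.0528 0.095 ] std [0.0068 0.0113 0.0019]
tow2 134 zmax 0.4917 mean [0.5826 0.0433 0.0946] uv 259.0 185.9 onz [0.5828 0.043  0.095 ] std [0.0071 0.0117 0.0017]
top cam [0.28974279 0.03549942 1.17786227]
vial 64 zmax 0.0844 mean [ 0.4337 -0.268   0.0802] uv 388.4 244.8 onz [ 0.4338 -0.2681  0.08  ] std [0.0054 0.0051 0.0021]
big 1 zmax 0.1135 mean [0.2897 0.0355 1.1779] uv 356.0 246.0 onz [ 0.4223 -0.1886  0.1   ] std [0. 0. 0.]
block 260 zmax 1.1779 mean [ 0.5265 -0.0214  0.0637] uv 285.4 199.3 onz [ 0.5266 -0.0215  0.063 ] std [0.015  0.0146 0.002 ]
knob 62 zmax 0.1038 mean [ 0.5165 -0.1002  0.0996] uv 319.5 203.0 onz [ 0.5166 -0.1003  0.099 ] std [0.0055 0.005  0.002 ]
tow1 151 zmax 0.102 mean [0.5799 0.0476 0.0957] uv 259.0 172.6 onz [0.5801 0.0476 0.095 ] std [0.0072 0.0115 0.0022]
tow2 165 zmax 1.1779 mean [0.4922 0.0585 0.0957] uv 251.5 208.1 onz [0.4923 0.0585 0.095 ] std [0.0073 0.0115 0.0021]
bench z [ 0.29159525 -0.0765628  -0.00034904] [ 0.93381123 -0.03883409  0.00300584]
```

Run:
```python
from h import *
from plant import robot
F={n:load(n+"0") for n in("scene","top")}
print("big",tri(F["scene"],(142.2,227.5),F["top"],(360.3,244)))
print("small",tri(F["scene"],(124.3,258.7),F["top"],(388.4,244.8)))
print("blue",tri(F["scene"],(85+47/3.81,150+466/3.81),F["top"],(195+729/3.333,155+348/3.333)))
for n,f in F.items():
    im=f["image"].astype(int);X=cloud(f)
    m=(im.max(2)<60)
    for k,uv in {"big":[(142.2,227.5),(360.3,244)],"blue":[(97.3,272.3),(413.7,259.4)]}.items():
        u,v=map(int,uv[n=="top"]);x=X[v-8:v+8,u-8:u+8].reshape(-1,3);print(n,k,x[x[:,2]<.3][:,2].max())
for yaw in (-.126,np.pi-.126):
  for p in([.436,-.27,.2],[.436,-.27,.055],[.529,-.0235,.2],[.519,-.103,.077],[.529,-.03,.077]):
    print(yaw,p,robot.inverse_kinematics(p,[np.pi,0,yaw]))
```

```text
big (array([ 0.427968  , -0.19836695,  0.09883047]), np.float64(0.0003567055945772137))
small (array([ 0.43426224, -0.27034174,  0.07369614]), np.float64(0.0014512741574228725))
blue (array([ 0.40613048, -0.32796142,  0.0726717 ]), np.float64(0.0023030519675684303))
scene big 0.10861552421020235
scene blue 0.08297751520933912
top big 0.11453112399653705
top blue 0.08520428326112695
-0.126 [0.436, -0.27, 0.2] [-0.24721089  0.3354373   0.89865969  1.99872225 -0.32124138  0.95410139
  0.68747086]
-0.126 [0.436, -0.27, 0.055] [-0.11724125  0.58162832  0.77982668  2.10989042 -0.64214506  0.70103139
  0.96654938]
-0.126 [0.529, -0.0235, 0.2] [-0.46890836  0.2975576   0.53234922  1.95021108 -0.18515393  0.94128552
  0.02783389]
-0.126 [0.519, -0.103, 0.077] [-0.29341531  0.4889744   0.5288833   2.05219275 -0.37923477  0.69475331
  0.35398856]
-0.126 [0.529, -0.03, 0.077] [-0.36460427  0.47388543  0.43818751  2.04687661 -0.31144692  0.68396203
  0.14893586]
3.0155926535897932 [0.436, -0.27, 0.2] [-0.38936825  0.42306956  1.1244015   2.00388533 -0.45693407  0.99612782
 -2.30839896]
3.0155926535897932 [0.436, -0.27, 0.055] [-0.30859816  0.75956238  1.1065805   2.11814338 -0.93046864  0.87546327
 -1.89952871]
3.0155926535897932 [0.529, -0.0235, 0.2] [ 0.83631984  0.53807772 -1.17076149  1.8816605   0.55785703  1.10102689
  2.46339028]
3.0155926535897932 [0.519, -0.103, 0.077] [-0.66180444  0.72891233  1.10866045  2.06942282 -0.86019943  0.90521767
 -2.32496902]
3.0155926535897932 [0.529, -0.03, 0.077] [ 0.81304699  0.78733457 -1.18164359  1.98209949  0.88224865  1.01391983
  2.21327435]
```

```bash
cat >> h.py <<'E'
def snap(robot,tag):
    for n in("scene","top"):
        f=robot.grab_frame(n); np.save(f"pics/{n}{tag}.npy",f,allow_pickle=True)
def zoom(n,tag,box):
    x0,y0,x1,y1=box;f=load(n+tag);s=min(800/(x1-x0),600/(y1-y0))
    cv2.imwrite(f"pics/z_{n}{tag}.png",cv2.resize(f["image"][y0:y1,x0:x1,::-1],None,fx=s,fy=s,interpolation=cv2.INTER_CUBIC))
D=[np.pi,0,-.126]
def st(robot):
    s=robot.sense();print("t",round(s["t"],2),"tcp",s["tcp_pos"].round(4),"rot",s["tcp_rot"].round(3),"F",s["wrist_force"].round(2),"op",round(s["opening"],3))
E
python3 - <<'E'
from h import *
from plant import robot
robot.goto([.4358,-.2703,.22],D);st(robot)
robot.move_straight([.4358,-.2703,.12],vel=.2);snap(robot,"1");st(robot)
zoom("scene","1",(60,150,260,300));zoom("top","1",(300,180,440,285))
E
```

```text
t 3.22 tcp [ 0.4364 -0.2696  0.2199] rot [-3.141  0.    -0.124] F [-0.7  -0.19  0.09] op 1.0
t 3.97 tcp [ 0.4368 -0.271   0.1213] rot [ 3.141e+00 -3.000e-03 -1.260e-01] F [ 0.13 -0.12 -0.6 ] op 0.997
```

View pics/z_scene1.png

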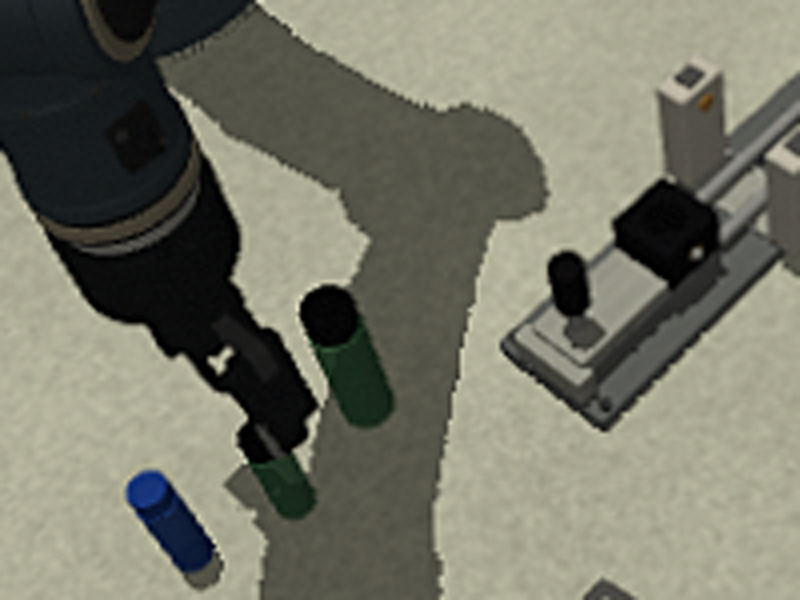

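View pics/z_top1.png

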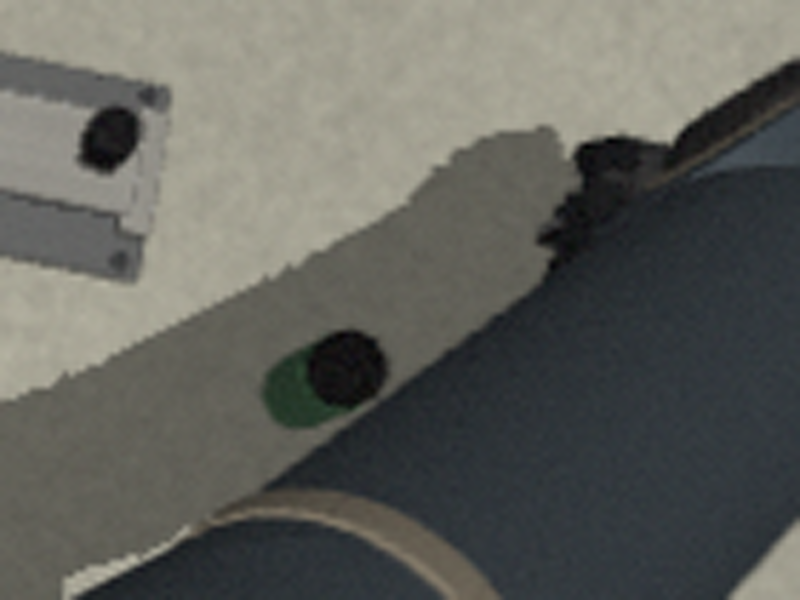

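The scene view shows the open gripper above the small vial, whose cap is between the fingers at about (125,260). The big decoy is clear of it. The arm hides the vial in the top view. I'll descend and grip.

Run:
```python
from h import *
from plant import robot
c=robot.move_straight([.4358,-.2703,.053],vel=.12,contact_N=6);print(c);st(robot)
if not c:
    robot.grip(0,strength=35);st(robot)
    robot.move_straight([.4358,-.2703,.20],vel=.2);st(robot)
    snap(robot,"2")
    zoom("scene","2",(60,150,260,300))
```

```text
False
t 4.67 tcp [ 0.4361 -0.2708  0.0535] rot [ 3.141e+00 -1.000e-03 -1.260e-01] F [-0.34 -0.76  0.14] op 0.996
t 5.27 tcp [ 0.4359 -0.2704  0.0533] rot [-3.141 -0.    -0.126] F [-0.35  0.89  3.37] op 0.27
t 6.15 tcp [ 0.4351 -0.2696  0.1989] rot [-3.141e+00  2.000e-03 -1.260e-01] F [-0.78  0.18 -1.27] op 0.265
```

View pics/z_scene2.png

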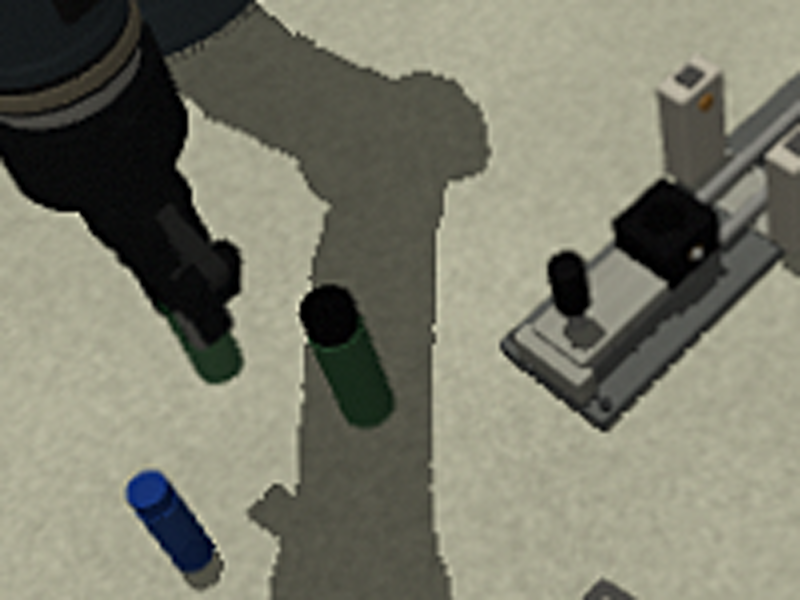

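Run:
```python
from h import *
from plant import robot
robot.move_straight([.5288,-.0235,.20],vel=.2);st(robot)
robot.move_straight([.5288,-.0235,.140],vel=.1);robot.sleep(.3);st(robot)
snap(robot,"3")
zoom("scene","3",(175,130,295,220));zoom("top","3",(230,150,350,240))
```

```text
t 7.72 tcp [ 0.5284 -0.0249  0.2001] rot [ 3.141  0.    -0.128] F [ 0.09  0.18 -1.  ] op 0.268
t 8.77 tcp [ 0.5291 -0.0234  0.1404] rot [-3.141e+00 -1.000e-03 -1.260e-01] F [ 0.28  0.58 -1.67] op 0.266
```

View pics/z_scene3.png

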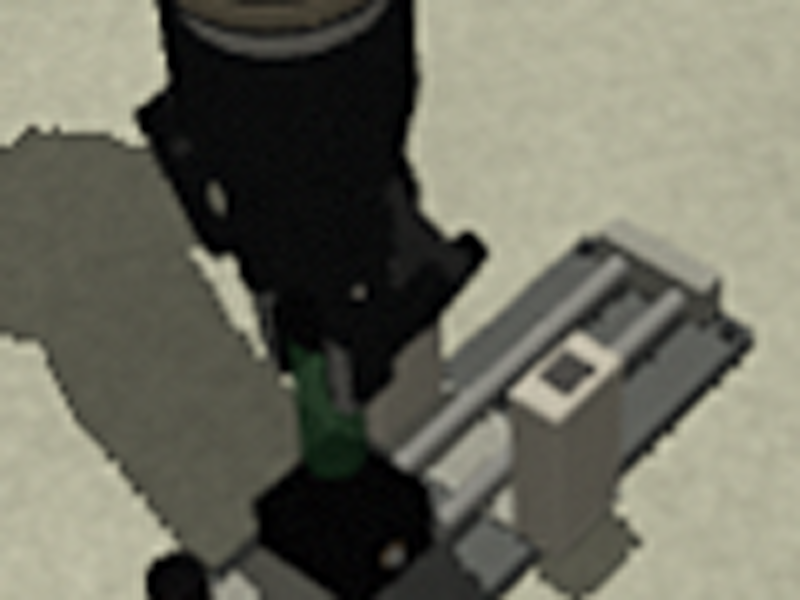

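View pics/z_top3.png

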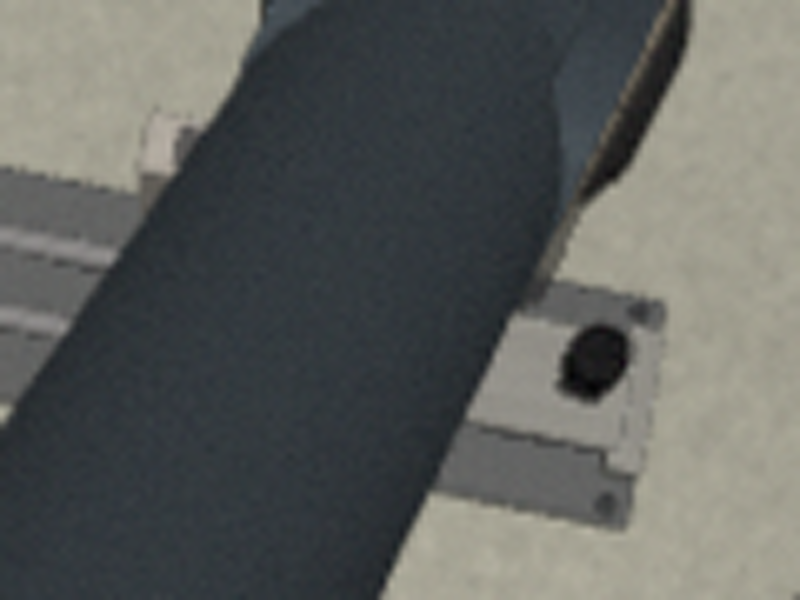

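Run:
```python
from h import *
f=load("scene3"); im=f["image"].astype(int)
m=((im[...,1]>im[...,0]+15)&(im[...,1]>im[...,2]+8)); m[:175]=0;m[215:]=0;m[:,:205]=0;m[:,250:]=0
vv,uu=np.nonzero(m)
for r in range(vv.min(),vv.max()+1): print(r,uu[vv==r].min(),uu[vv==r].max(),end="; ")
zb=.0874
# undistorted bottom-disc silhouette on plane zb
W=np.array([onz(f,(u,v),zb) for u,v in zip(uu,vv)])
cam=ray(f,(0,0))[0]; c0=W[:,:2].mean(0)
d=(cam[:2]-np.array([.53,-.025]));d/=np.linalg.norm(d);n=np.array([-d[1],d[0]])
a=W[:,:2]@d;b=W[:,:2]@n
print("\n near",np.sort(a)[-6:], "cross",b.min(),b.max())
# cross centre near the bottom: within 20mm of near end
s=a>a.max()-.02; 
cr=(b[s].min()+b[s].max())/2; print("w",np.ptp(b[s]))
print("bottom centre est",(d*(a.max()-.012)+n*cr))
t=[.5291,-.0234]; print("tcp in d,n",np.dot(t,d),np.dot(t,n),"est",a.max()-.012,cr,"d",d)
```

```text
182 219 219; 183 219 222; 184 220 223; 185 219 223; 186 219 223; 187 220 223; 188 220 223; 189 220 223; 190 220 223; 191 220 224; 192 220 228; 193 220 228; 194 220 228; 195 221 228; 196 221 227; 197 221 228; 198 221 228; 199 222 228; 200 222 227; 
 near [0.36594626 0.36629291 0.36663953 0.36698613 0.3673327  0.36767925] cross 0.3784529127693946 0.3984072344539739
w 0.017576383641203897
bottom centre est [ 0.52666382 -0.02202788]
tcp in d,n 0.3582969871723766 0.3900226134254241 est 0.3556792478235225 0.3890402052450188 d [ 0.64332274 -0.7655951 ]
```

Run:
```python
from h import *
def enh(n,tag,box,out):
    x0,y0,x1,y1=box;f=load(n+tag);s=min(400/(x1-x0),500/(y1-y0))
    c=f["image"][y0:y1,x0:x1,::-1].astype(float)
    c=np.clip((c/255)**.4*255,0,255).astype(np.uint8)
    c=cv2.resize(c,None,fx=s,fy=s,interpolation=cv2.INTER_NEAREST);print(n,tag,s);return c
a=enh("scene","0",(205,185,245,225),0);b=enh("top","0",(268,182,308,222),0)
c=enh("scene","3",(205,175,245,215),0)
cv2.imwrite("pics/enh.png",np.hstack([a,b]));cv2.imwrite("pics/enh3.png",c)
```

```text
scene 0 10.0
top 0 10.0
scene 3 10.0
```

View pics/enh.png

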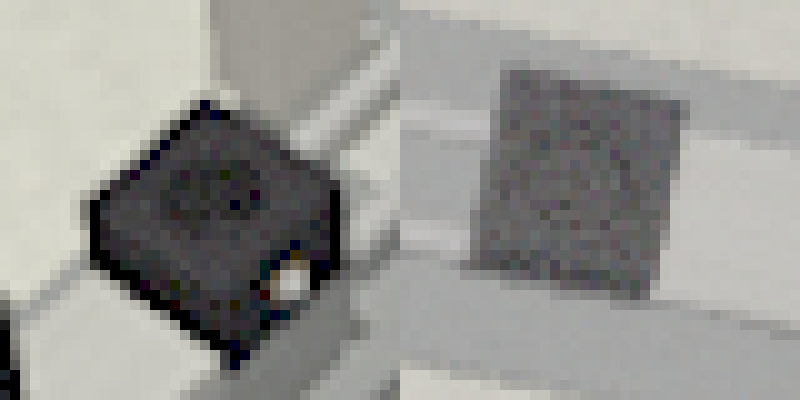

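View pics/enh3.png

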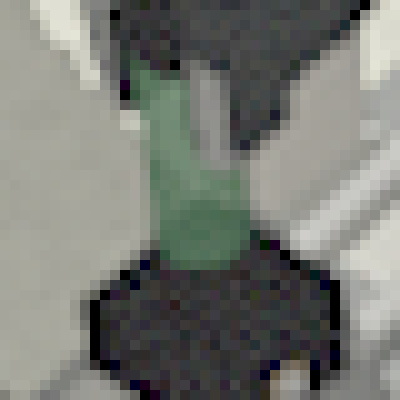

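Run:
```python
from h import *
f=load("scene3");g=load("top0")
for uv in((225.7,203.8),(226.0,203.65)): print("well",onz(f,uv,.063).round(4))
c=[onz(f,u,.063) for u in((213.5,204.3),(225,194.3),(238.5,203))];print("sides",np.linalg.norm(c[0]-c[1]),np.linalg.norm(c[1]-c[2]), (c[2]-c[1]).round(4))
print("vial bottom",onz(f,(224.8,198.4),.0874).round(4))
A=onz(g,(268+10.5-.5,182+6.5-.5),.063);B=onz(g,(268+28.8-.5,182+9.8-.5),.063)
print(A,B,np.linalg.norm(A-B)); d=(A-B)/np.linalg.norm(A-B); print("dir",d); print("top well",(A+B)/2-.023*np.array([d[1],-d[0],0]))
```

```text
well [ 0.5295 -0.0243  0.063 ]
well [ 0.5298 -0.0235  0.063 ]
sides 0.040780315447028974 0.04394293100360241 [ 0.0436 -0.0053  0.    ]
vial bottom [ 0.5308 -0.0269  0.0874]
[ 0.55341422 -0.00151679  0.063     ] [ 0.54872862 -0.04679087  0.063     ] 0.04551589530982264
dir [0.10294434 0.99468712 0.        ]
top well [ 0.52819362 -0.02178611  0.063     ]
```

Run:
```python
from h import *
from plant import robot
D2=D
base=np.array([.5282,-.0215])
offs=[(0,0),(0,-.002),(0,.002),(.002,0),(-.002,0),(.002,-.002),(-.002,.002)]
robot.move_straight([*base,.123],vel=.06)
for o in offs:
    p=base+o
    robot.move_straight([*p,.121],vel=.06)
    c=robot.move_straight([*p,.0885],vel=.03,contact_N=5)
    s=robot.sense();print(o,c);st(robot)
    if s["tcp_pos"][2]<.108: break
    if s["t"]>28: break
snap(robot,"4");zoom("scene","4",(175,130,295,220))
```

```text
(0, 0) True
t 10.51 tcp [ 0.5284 -0.022   0.0903] rot [ 3.141 -0.    -0.126] F [-0.67 -0.42  5.6 ] op 0.267
```

View pics/z_scene4.png

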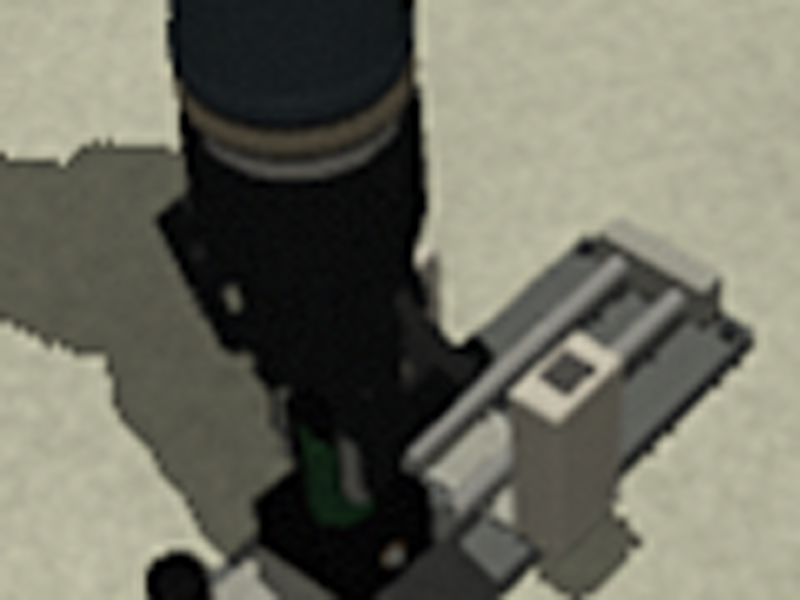

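Run:
```python
from h import *
from plant import robot
p=[.5284,-.022]
print(robot.move_straight([*p,.0875],vel=.02,contact_N=8));st(robot)
robot.grip(1.0);st(robot)
robot.move_straight([*p,.20],vel=.2);st(robot)
robot.goto([.519,-.15,.22],D)
snap(robot,"5");zoom("scene","5",(175,130,295,220));zoom("top","5",(230,150,350,240));st(robot)
```

```text
True
t 10.82 tcp [ 0.5286 -0.0221  0.0902] rot [-3.14e+00  2.00e-03 -1.26e-01] F [-1.84  0.1   7.52] op 0.269
t 11.45 tcp [ 0.5288 -0.0223  0.0897] rot [-3.141e+00  1.000e-03 -1.260e-01] F [-0.39  0.74  0.22] op 1.0
t 12.15 tcp [ 0.5277 -0.0217  0.1992] rot [-3.141e+00  2.000e-03 -1.260e-01] F [ 0.26  1.19 -0.76] op 1.002
t 12.83 tcp [ 0.5188 -0.1485  0.2187] rot [-3.141e+00  2.000e-03 -1.240e-01] F [-0.38  0.34 -0.22] op 0.999
```

View pics/z_scene5.png

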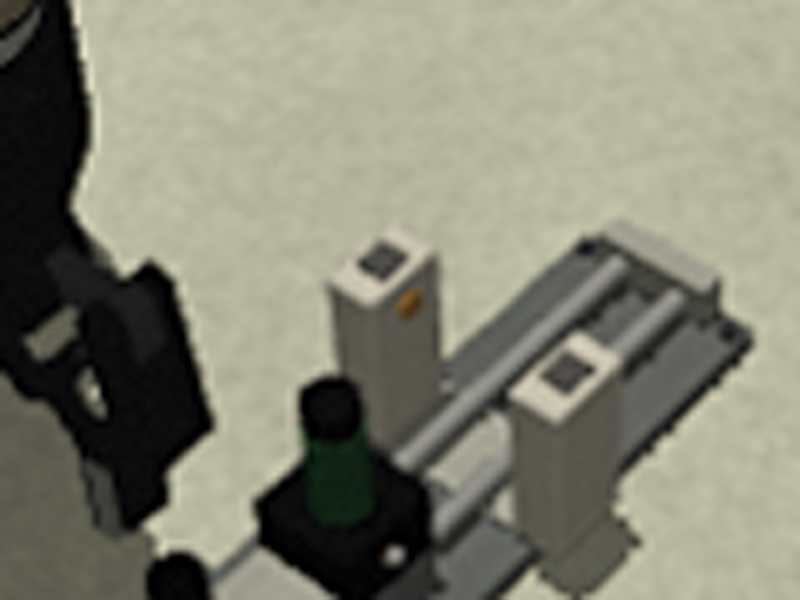

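View pics/z_top5.png

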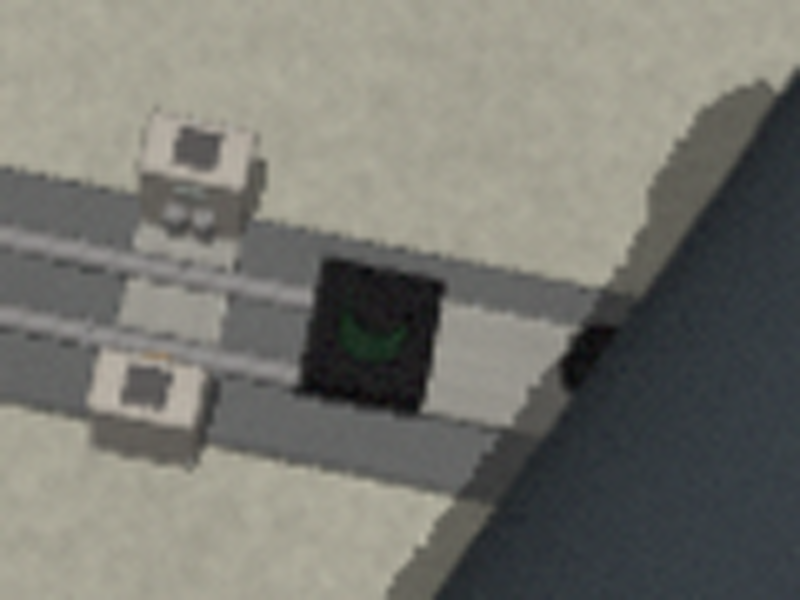

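Run:
```python
from h import *
f=load("scene5");g=load("top5")
def S(x,y): return (175+x/6.667-.5,130+y/6.667-.5)
def T(x,y): return (230+x/6.667-.5,150+y/6.667-.5)
d=np.array([.125,.992])
for n,F,a,b,w in(("scene",f,S(383,261),S(567,372),(.52965,-.0239)),("top",g,T(198,148),T(147,386),(.5282,-.0218))):
    A=onz(F,a,.095)[:2];B=onz(F,b,.095)[:2];m=(A+B)/2
    print(n,A.round(4),B.round(4),"sep",np.linalg.norm(A-B).round(4),"mid",m.round(4),"travel",((m-w)@d).round(4),"lateral",((m-w)@[.992,-.125]).round(4), "axis",np.round((A-B)/np.linalg.norm(A-B),3))
print("cap scene",onz(f,S(331,400),.117))
X=cloud(f);
for n,F in(("scene",f),("top",g)):
    X=cloud(F);im=F["image"].max(2)
    box=(215,180,235,200) if n=="scene" else (275,185,300,215)
    x=X[box[1]:box[3],box[0]:box[2]];s=(abs(x[...,2]-.117)<.005);print(n,s.sum(),x[s].mean(0))
    # both tower tops
    s=(abs(X[...,2]-.095)<.004)&(im>120)&(X[...,1]<.12)&(X[...,1]>0)&(X[...,0]>.46)&(X[...,0]<.62);
    P=X[s][:,:2];l=P[:,0]>.54;print("towers",P[l].mean(0),P[~l].mean(0),(P[l].mean(0)+P[~l].mean(0))/2)
```

```text
scene [0.495  0.0563] [0.5828 0.0453] sep 0.0885 mid [0.5389 0.0508] travel 0.0753 lateral -0.0001 axis [-0.992  0.124]
top [0.5824 0.0474] [0.4939 0.0586] sep 0.0892 mid [0.5381 0.053 ] travel 0.0754 lateral 0.0005 axis [ 0.992 -0.126]
cap scene [ 0.52990704 -0.02453337  0.117     ]
scene 63 [ 0.5287801  -0.02444956  0.11627132]
towers [0.58356873 0.04319944] [0.49543904 0.05296099] [0.53950388 0.04808021]
top 76 [ 0.52596058 -0.02098499  0.11767384]
towers [0.58027867 0.04766029] [0.49261549 0.05894953] [0.53644708 0.05330491]
```

```bash
cat >> h.py <<'E'
d=np.array([.125,.992])
E
python3 - <<'E'
from h import *
from plant import robot
k=np.array([.5187,-.1018])
robot.move_straight([*k,.20],vel=.15)
c=robot.move_straight([*k,.076],vel=.12,contact_N=6);print(c);st(robot)
if not c:
    robot.grip(0,strength=50);st(robot)
    np.save("k0.npy",robot.sense()["tcp_pos"])
    snap(robot,"6");zoom("scene","6",(155,130,295,235))
E
```

```text
False
t 14.52 tcp [ 0.5193 -0.1021  0.0766] rot [-3.142e+00 -1.000e-03 -1.260e-01] F [-0.47 -0.38  0.39] op 1.001
t 15.12 tcp [ 0.5185 -0.1017  0.0763] rot [-3.141e+00  1.000e-03 -1.260e-01] F [-2.2   1.43  5.38] op 0.242
```

View pics/z_scene6.png

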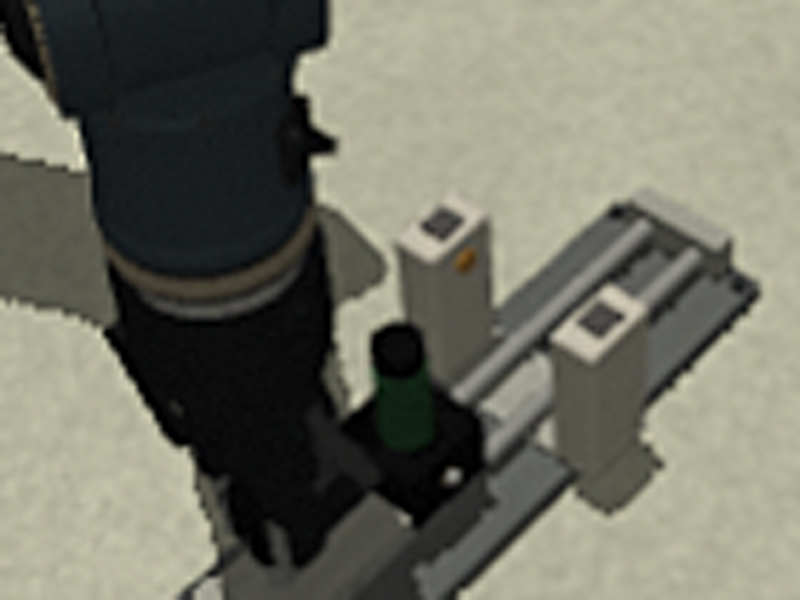

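The knob is gripped: the opening is about 20.6 mm, and the vial read 22.7 mm for its 24 mm, so the two agree. Now I'll slide and record the force profile.

Run:
```python
from h import *
from plant import robot
k0=np.load("k0.npy"); k=np.array([.5187,-.1018]);z=.076
robot.move_straight([*(k+.054*d),z],vel=.05)
for s in np.arange(.056,.0841,.0015):
    robot.move_straight([*(k+s*d),z],vel=.03)
    q=[robot.sense()]
    for _ in range(3): robot.sleep(.04);q.append(robot.sense())
    p=np.mean([x["tcp_pos"] for x in q],0);F=np.mean([x["wrist_force"] for x in q],0)
    print(round(s,4),"act",((p-k0)[:2]@d).round(4),"Fd",(F[:2]@d).round(2),"Fx",F[0].round(2),"Fz",F[2].round(2))
st(robot)
snap(robot,"7");zoom("scene","7",(155,130,295,235));zoom("top","7",(200,150,320,240))
```

```text
0.056 act 0.0533 Fd -5.62 Fx -2.77 Fz 4.41
0.0575 act 0.0547 Fd -5.94 Fx -3.16 Fz 4.8
0.059 act 0.0562 Fd -5.98 Fx -2.85 Fz 4.73
0.0605 act 0.0577 Fd -6.09 Fx -2.94 Fz 5.1
0.062 act 0.0592 Fd -5.64 Fx -2.79 Fz 5.12
0.0635 act 0.0606 Fd -5.81 Fx -2.95 Fz 4.71
0.065 act 0.0621 Fd -5.78 Fx -2.53 Fz 5.13
0.0665 act 0.0636 Fd -5.76 Fx -3.08 Fz 4.99
0.068 act 0.0649 Fd -6.58 Fx -3.03 Fz 5.13
0.0695 act 0.0654 Fd -8.95 Fx -2.99 Fz 4.73
0.071 act 0.0667 Fd -8.81 Fx -2.69 Fz 4.36
0.0725 act 0.069 Fd -7.1 Fx -3.59 Fz 5.11
0.074 act 0.0714 Fd -5.34 Fx -2.71 Fz 5.11
0.0755 act 0.0739 Fd -3.31 Fx -2.56 Fz 5.66
0.077 act 0.0745 Fd -5.48 Fx -2.57 Fz 5.1
0.0785 act 0.0756 Fd -6.4 Fx -2.88 Fz 4.82
0.08 act 0.0762 Fd -7.47 Fx -2.97 Fz 5.16
0.0815 act 0.0772 Fd -9.12 Fx -2.96 Fz 4.28
0.083 act 0.0791 Fd -7.93 Fx -2.83 Fz 4.61
t 23.58 tcp [ 0.5285 -0.0233  0.0763] rot [ 3.137e+00 -1.000e-03 -1.290e-01] F [-3.06 -8.81  4.73] op 0.245
```

View pics/z_scene7.png

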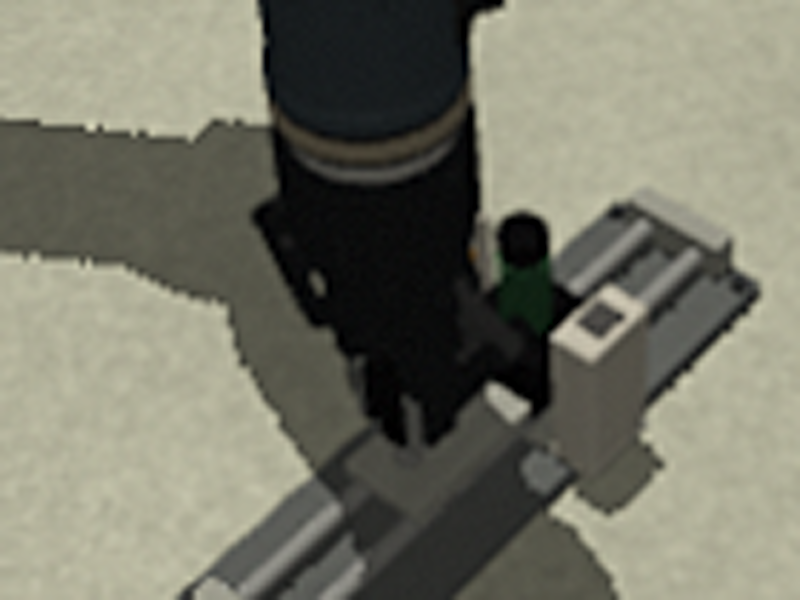

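View pics/z_top7.png

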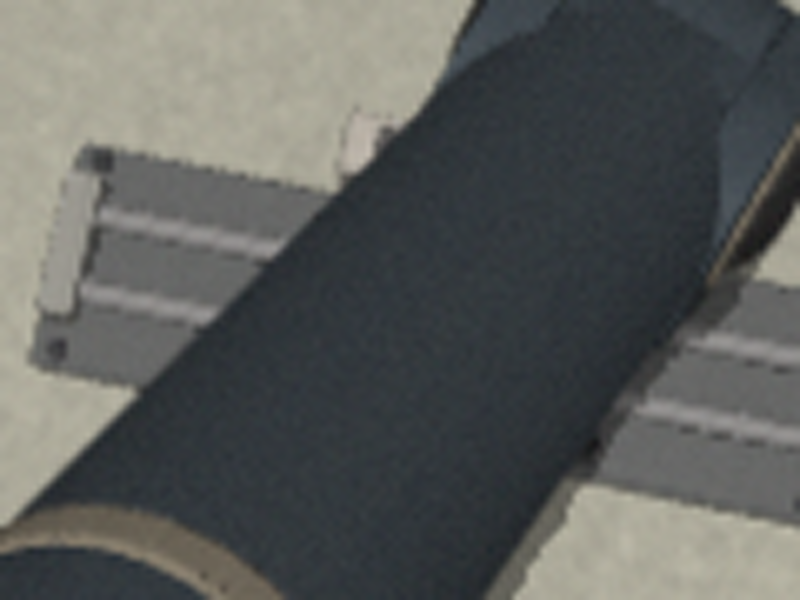

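The force profile puts the notch centre at about 0.0753 m of travel: the ridge starts at 0.0645, and the force is back to the spring's pull at about 0.0752. That agrees with vision (0.0753). I'm now at about 0.079, so I'll settle back to 0.0753.

Run:
```python
from h import *
from plant import robot
k0=np.load("k0.npy"); k=np.array([.5187,-.1018]);z=.076
s=.0775
for i in range(5):
    robot.move_straight([*(k+s*d),z],vel=.02); robot.sleep(.4)
    q=[]
    for _ in range(4): robot.sleep(.05);q.append(robot.sense())
    a=(np.mean([x["tcp_pos"] for x in q],0)-k0)[:2]@d;F=np.mean([x["wrist_force"] for x in q],0)
    print(round(s,4),"act",a.round(4),"Fd",(F[:2]@d).round(2))
    if abs(a-.0753)<.0004: break
    s+=.6*(.0753-a)
st(robot)
snap(robot,"8");zoom("scene","8",(155,130,295,235))
```

```text
0.0775 act 0.0746 Fd -6.17
0.0779 act 0.0749 Fd -5.96
0.0782 act 0.075 Fd -6.72
t 26.41 tcp [ 0.528  -0.0273  0.0763] rot [ 3.138 -0.    -0.128] F [-3.45 -5.96  4.28] op 0.24
```

View pics/z_scene8.png

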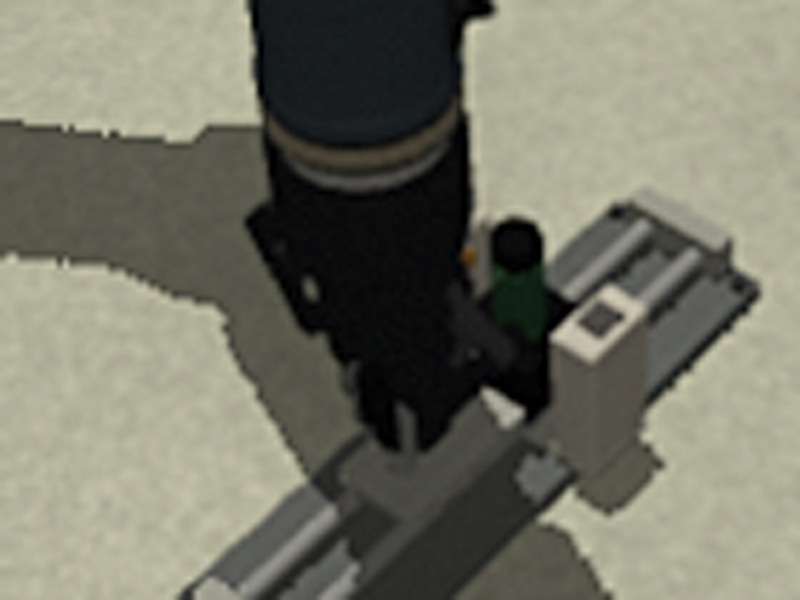

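Run:
```python
from h import *
f=load("scene8")
P=[]
for n,t,uv in(("6",0,(398,347)),("8",0,(517,243))):
    u,v=155+uv[0]/5.714-.5,130+uv[1]/5.714-.5;p=onz(f,(u,v),.117);P.append(p);print(n,p.round(4))
dp=(P[1]-P[0])[:2];print("travel",dp@d,"lat",dp@[.992,-.125])
m=np.array([.5389,.0508]);print("cap to notch along",(m-P[1][:2])@d)
from plant import robot
q=[];robot.sleep(.5)
for _ in range(6):
    robot.sleep(.1);s=robot.sense();q.append((s["tcp_pos"]-np.load("k0.npy"))[:2]@d)
print(np.round(q,4))
```

```text
6 [ 0.5312 -0.0263  0.117 ]
8 [0.5409 0.0467 0.117 ]
travel 0.0737171668708024 lat 0.0005456719400526687
cap to notch along 0.003765285623866188
[0.075 0.075 0.075 0.075 0.075 0.075]
```

Run:
```python
from h import *
m=None
for t in("5","6","7","8"):
    f=load("scene"+t);X=cloud(f);im=f["image"].max(2)
    s=(abs(X[...,2]-.117)<.004)&(abs(X[...,0]-.535)<.03)&(im<60)&(X[...,1]>(-.042 if t in"56" else .03))&(X[...,1]<(0 if t in "56" else .08))
    n,l,_,_=cv2.connectedComponentsWithStats(s.astype(np.uint8),connectivity=8)
    best=max(range(1,n),key=lambda i:(l==i).sum());P=X[l==best]
    v,u=np.nonzero(l==best)
    print(t,len(P),P.mean(0).round(4),"mid-box uv",(u.min()+u.max())/2,(v.min()+v.max())/2,np.ptp(u),np.ptp(v),"along",(P.mean(0)[:2]@d).round(4), onz(f,(u.mean(),v.mean()),.117).round(4))
    s=(abs(X[...,2]-.095)<.004)&(im>110)&(abs(X[...,0]-.583)<.02)&(abs(X[...,1]-.045)<.03);print("tower2",X[s].mean(0).round(4),(X[s].mean(0)[:2]@d).round(4))
```

```text
5 55 [ 0.5299 -0.025   0.1163] mid-box uv 224.0 189.5 8 7 along 0.0414 [ 0.5303 -0.0255  0.117 ]
tower2 [0.5828 0.0424 0.0944] 0.1149
6 56 [ 0.5298 -0.0251  0.1164] mid-box uv 224.0 189.5 8 7 along 0.0413 [ 0.5302 -0.0256  0.117 ]
tower2 [0.5829 0.0431 0.0944] 0.1156
7 47 [0.5395 0.0528 0.1164] mid-box uv 246.0 170.0 8 6 along 0.1198 [0.5398 0.0523 0.117 ]
tower2 [0.584  0.0425 0.0945] 0.1152
8 47 [0.5382 0.0485 0.1166] mid-box uv 244.5 171.0 9 6 along 0.1154 [0.5384 0.0482 0.117 ]
tower2 [0.5836 0.0435 0.0947] 0.1161
```

With a consistent cap measurement from depth, the cap sits at 0.1154 along the rails and the tower centre at 0.115–0.116. That means it is in the notch, in line with the force profile. Handing in.

Run:
```python
from h import *
from plant import robot
st(robot);robot.close_job()
```

```text
t 27.61 tcp [ 0.528  -0.0273  0.0763] rot [ 3.138 -0.    -0.128] F [-2.34 -6.62  5.09] op 0.241
the job is handed in; nothing more can be done
```

I seated the smaller green vial in the carriage's well at home, let go of it, then slid the carriage into the notch by its knob. I handed the job in at 27.6 s, still holding the knob with a 50 N grip. No verdict was reported.

**Vial:** It reached the well floor on the first try. The tool stopped at 0.090 m, the height expected for a seated vial. After I let go, both cameras showed it standing in the well.

**Notch:** The force along the slide put the notch at about 0.0752–0.0755 m of travel, and vision gave 0.0753 m. I finished steady at 0.0750 m with about 6.5 N of spring pull. In the slow pass to find the notch I ran to about 0.079 m, then came back.

**Last camera check:** The vial's cap was level with the reading-head block to within about 1 mm, though I could measure only one of the two blocks.

**Disagreements:**
- The two cameras differed by about 5–6 mm in absolute position, so I relied on relative measurements and contact.
- A rough reading of the cap by eye put it 3.8 mm short of the notch. The same method was about 2 mm off on the cap at home, so I trusted the depth and force results instead.

**Bystanders:** I never went near the bottle, beaker or tip box, but I did not measure them again at the end.

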